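# Restack the red wash-ledge tiers

## Task

The red tray tiers were lifted apart to rinse the ledge; stack them up again on the white drip base: the tray with the tube at the bottom, then the one with the soap box, and the one with the toothbrushes on top, each nested fully into the one below. Carry them level and set them down gently, with their contents still in them, and leave the blue tray and the steel tumbler where they are.

Things in the scene. Friction and masses are not known exactly. Their poses are not given: they have to be found in the camera images.
- tray_tube: Open translucent red tray holding the tube, loose. Outside 210 mm long (x), 66 wide (y), 52 high (z up); straight sides, walls 3 mm, inner floor 12 mm above the origin, which is the centre of the underside. Empty about 130 g; can be gripped across the 66 mm at mid-length. Nested in the base, its origin is 12 mm above the base's; only its lowest 8 mm are hidden.
- tray_soap: Red tray like tray_tube (same sizes, axes, origin), holding the soap box. Under the floor of each red tray a round-edged bead (198 x 54 mm outline, 6 mm radius) reaches 8 mm down and drops inside the rim below (opening 204 x 60 mm, so 3 mm play all round; either end forward). Nested in another tray, its origin is 44 mm above that tray's origin.
- tray_brush: Red tray like tray_tube (same sizes, axes, origin, bead), holding the two toothbrushes. Nested in another tray, its origin is 44 mm above that tray's origin.
- base: Low white drip base fixed to the ledge, 210 mm long (x) by 66 mm wide (y), 20 mm high, with a rim 3 mm thick around a recess of 204 x 60 mm, 12 mm deep; grey drain slots. Origin at the centre of its underside, on the ledge, z up. A red tray's bead fits into the recess.
- tube: Closed white squeeze tube with a green cap, 124 mm long (x), up to 39 mm wide and 27 mm high, loose, lying in tray_tube. Origin under its middle.
- soap_box: Closed cream soap box, 84 x 50 x 27 mm (x, y, z), loose in tray_soap. Origin at the centre of its underside.
- brush_green: Green toothbrush with white bristles, 177 mm long (x, head at +x), 12 mm wide, 15 mm high at the bristles, loose in tray_brush. Origin under its middle.
- brush_yellow: Yellow toothbrush, same size, axes and origin as brush_green, loose in tray_brush.
- tray_blue: Blue tray of the same make, size, axes and origin as the red ones, with a wooden nail brush fixed in it. Not part of the red stack: it stays where it is.
- tumbler: Steel tumbler, 72 mm across the mouth, 90 mm high, with a steel tongue cleaner standing in it up to 138 mm; loose, stays where it is. Origin at the centre of its underside.
There are look-alikes about, which are no part of the job. What is shaped like the tray_tube but green or yellow is not meant. Leave any yellow look-alike of the tray_soap alone.

How it is judged:
On the way, in this order (a step that is already met when the one before it is completed fails the run):
1. the tray with the tube is nested in the white base (horizontal distance between tray_tube and base below 0.008 m and z of tray_tube in the frame of base between 0.009 and 0.015 m and angle between the x axis of tray_tube and the x axis of base, either way round below 0.08 rad and angle between tray_tube's own z axis and vertical below 0.06 rad), for 0.2 s.
2. the tray with the soap box is nested in the tube tray (horizontal distance between tray_soap and tray_tube below 0.008 m and z of tray_soap in the frame of tray_tube between 0.041 and 0.047 m and angle between the x axis of tray_soap and the x axis of tray_tube, either way round below 0.08 rad and angle between tray_soap's own z axis and vertical below 0.06 rad), for 0.2 s.
3. the tray with the toothbrushes is nested in the soap-box tray (horizontal distance between tray_brush and tray_soap below 0.008 m and z of tray_brush in the frame of tray_soap between 0.041 and 0.047 m and angle between the x axis of tray_brush and the x axis of tray_soap, either way round below 0.08 rad and angle between tray_brush's own z axis and vertical below 0.06 rad), for 0.2 s.
At the end, for the whole second after the job is handed in: Tube tray nested in the base, soap-box tray in it, toothbrush tray on top: each within 8 mm of centre, 3 mm of nested height, 0.08 rad of in line (either way round), 0.06 rad of level; tube, soap box and both brushes in their own trays; all released and at rest (all of step 1 and all of step 2 and all of step 3 and x of tube in the frame of tray_tube between -0.1 and 0.1 m and y of tube in the frame of tray_tube between -0.032 and 0.032 m and z of tube in the frame of tray_tube between 0.004 and 0.035 m and x of soap_box in the frame of tray_soap between -0.1 and 0.1 m and y of soap_box in the frame of tray_soap between -0.032 and 0.032 m and z of soap_box in the frame of tray_soap between 0.004 and 0.035 m and x of brush_green in the frame of tray_brush between -0.1 and 0.1 m and y of brush_green in the frame of tray_brush between -0.032 and 0.032 m and z of brush_green in the frame of tray_brush between 0.004 and 0.035 m and x of brush_yellow in the frame of tray_brush between -0.1 and 0.1 m and y of brush_yellow in the frame of tray_brush between -0.032 and 0.032 m and z of brush_yellow in the frame of tray_brush between 0.004 and 0.035 m and linear speed of each of tray_tube, tray_soap, tray_brush, tube, soap_box, brush_green, brush_yellow below 0.02 m/s and contact force between each of tray_tube, tray_soap, tray_brush and the fingers below 0.1 N); the robot touches nothing.
It fails at once if a red tray is dropped (falls freely by more than about 2 cm) ((linear speed of tray_tube above 0.6 m/s and contact force between tray_tube and the fingers below 0.1 N) or (linear speed of tray_soap above 0.6 m/s and contact force between tray_soap and the fingers below 0.1 N) or (linear speed of tray_brush above 0.6 m/s and contact force between tray_brush and the fingers below 0.1 N)).
It fails at once if a red tray is tipped by more than 30 degrees (angle between any of tray_tube, tray_soap, tray_brush's own z axis and vertical above 0.52 rad).
It fails at once if the blue tray is shifted by more than 2 cm (distance of tray_blue from where it was at the start of the episode above 0.02 m).
It fails at once if the tumbler is shifted by more than 2 cm or tipped (distance of tumbler from where it was at the start of the episode above 0.02 m or angle between tumbler's own z axis and vertical above 0.3 rad).
It also fails if it takes over 120 s, if anything falls off the work surface, if the arm or the gripper's body presses on something with over 40 N, if the wrist force passes 120 N, or if a joint passes its speed limit or range.

## Robot

A 6-joint arm with a two-finger parallel gripper is mounted at the origin on the work surface. World frame = base frame: x ahead of the robot, y to its left, z up, the work surface at z = 0. Lengths are in m, angles in rad, forces in N, time in s.
With the tool pointing down it reaches from about 0.375 to 0.975 m from the base axis. Payload 3.8 kg.
Tool frame: the origin (TCP) lies at the very end of the fingers, on their centre line; the grasp point (between the pads) lies 19 mm behind it; z points along the fingers, y is the direction in which the jaws open and shut (so a half turn about z gives the same grasp; the last joint's range is limited). The gripper opens to 85 mm and grips with 20 to 120 N. Pads are 22 mm wide; open, the fingers measure 114 mm over their backs; the gripper's body (76 mm by 85 mm) begins 54 mm behind the grasp point. The pads swing forward as they close: fully open they stand 13 mm farther back than shut.
Start: joints at [1.11, 0.264, 1.604, -0, 1.274, -0.037], TCP at [0.278, 0.615, 0.231] pointing down, gripper open.
Joint ranges: [-2.63, 2.63], [-0.94, 2.18], [0.31, 2.57], [-1.31, 4.45], [0, 2.66], [-2.55, 2.55]. Speed limits (rad/s): [2.57, 2.57, 3.14, 3.14, 3.14, 3.14].

## Interface

Orientations are given as a rotation vector (axis times angle).
In Python, from workcell import bot, viewer gives the robot as it stands.
- The arm moves only by the tool jog_arm, never from a script. Its argument "motion" is a list of rows, each an object of numbers: "dx", "dy", "dz": the shift along the world's x, y, z in cm; "turn": the turn about the world's z in rad. A call has 1 to 12 rows; each row shifts and turns the commanded pose from where the row before left it; what a row does not reach is not made up. A row lasts 1/12 s, in which the tool goes at most 41.7 mm and 7.16 degrees, less where a joint would pass 70% of its speed; a pose out of reach is approached as far as the arm can. A call is refused whole if a number of a shift passes 4.17 or a number of a turn 0.125, either way. A call with a gripper value outside its range is refused whole. "fingers" is the finger opening in cm, from 0 to 8.54, set as the call begins (left out, the last holds). The fingers move at their own pace and stop on an object; "grip_force" is the grip in N (left out, the last holds). Time passes only in rows, so rows that do not move let the fingers close. It gives the time, the measured TCP pose, the force and the opening at its end, in the units of the state.
- bot.read_state(): the state, without advancing time (a new reading comes with each control period).
- viewer.read_camera(name): name is "scene" or "top" or "wrist"; returns (picture, depth): 384x512x3 uint8, red, green, blue; 384x512 float32, m along the optical axis (not along the pixel's ray), 0 where there is no reading.
- viewer.camera_info(name): a dict with "vertical_fov" (degrees; the focal length in pixels is half the picture's height over the tangent of half this angle, whatever the lens; pixels are square), "cx", "cy" (the principal point, pixels), "R" (3x3) and "t" (3): a world point X has camera coordinates R X + t. Camera axes: x right, y down, z forward; pixel columns grow to the right and rows downward; lengths in m; the calibration is good to about 2 mm. A picture is of the moment at which its call begins: read the wrist's pose just before it. camera_info takes no time and is no camera call; for the wrist camera it gives the pose at the moment of the call.
- bot.finish_job(): hands the job in, once; it reports no verdict.
The state is a dict: "time": time; "q": joint angles; "joint_vel": joint speeds; "joint_torque": joint torques, N m; "tool_pos": TCP position; "tcp_rot": TCP orientation; "wrist_force": force on the tool from outside, world axes, zero at the start; "torque": the same for the moment, N m; "width": opening from 0.0 (shut) to 1.0 (fully open).
Only numpy, scipy, OpenCV 4.12 (cv2) and the standard library are available. Lean on these libraries where they do the work, as an engineer would, in place of code of your own. Each camera call takes 0.05 s, during which the arm holds its last target. There are 200 camera calls.

## Working session

There is one attempt and no reset: what is moved stays moved. The work goes in short steps, Python scripts to look and compute and a tool call to move; the robot and the scene stay as the last step left them, time stands still between calls to the robot, and variables do not carry over. Pictures are saved under pics/ and viewed, about 12 in all and at most 16, crops included, and the job is handed in when it is done.

Besides the shell and the picture viewer there is one more tool, called after "Call:" as name(argument=value, ...) on one line, values as JSON. jog_arm: Moves the arm, as the interface text tells. Its arguments: {"type":"object","properties":{"motion":{"type":"array"},"fingers":{"type":"number"},"grip_force":{"type":"number"}},"required":["motion"]}

```bash
ls; mkdir -p pics
cat > h.py <<'E'
import numpy as np, cv2
from workcell import bot, viewer
def grab(n):
    i=viewer.camera_info(n); p,d=viewer.read_camera(n); return p,d,i
def f(i,h=384): return h/2/np.tan(np.radians(i["vertical_fov"])/2)
def world(uv,z,i):
    "ray through pixels onto plane z"
    uv=np.atleast_2d(uv).astype(float); R=np.array(i["R"]);t=np.array(i["t"])
    r=np.c_[(uv[:,0]-i["cx"])/f(i),(uv[:,1]-i["cy"])/f(i),np.ones(len(uv))]@R
    C=-R.T@t
    return C+r*((z-C[2])/r[:,2])[:,None]
def cloud(d,i):
    v,u=np.mgrid[:384,:512]; R=np.array(i["R"]);t=np.array(i["t"])
    c=np.stack([(u-i["cx"])/f(i)*d,(v-i["cy"])/f(i)*d,d],-1)
    return (c-t)@R
def save(p,n,s=1.5): cv2.imwrite("pics/"+n,cv2.resize(p[...,::-1],None,fx=s,fy=s))
E
python3 - <<'E'
from h import *
for n in("scene","top"):
    p,d,i=grab(n); save(p,n+"0.png"); np.savez(n+"0.npz",p=p,d=d); print(n,{k:np.round(v,3).tolist() if not isinstance(v,str) else v for k,v in i.items()},(d>0).mean())
print(bot.read_state())
E
```

```text
pics
scene {'vertical_fov': 48.636, 'cx': 257.214, 'cy': 194.002, 'R': [[-0.012, 1.0, -0.017], [0.784, -0.001, -0.62], [-0.62, -0.02, -0.784]], 't': [0.027, -0.346, 2.129]} 0.9958241780598959
top {'vertical_fov': 42.199, 'cx': 258.107, 'cy': 189.352, 'R': [[-0.025, -1.0, 0.008], [-0.993, 0.024, -0.118], [0.118, -0.011, -0.993]], 't': [-0.019, 0.498, 1.583]} 0.9957733154296875
{'time': 0.1, 'q': array([ 1.11008188e+00,  2.64696717e-01,  1.60527228e+00,  2.05627286e-05,
        1.27370955e+00, -3.68750683e-02]), 'joint_vel': array([-0.00053074, -0.00297396, -0.00301953,  0.00237366, -0.00078172,
        0.00079243]), 'joint_torque': array([ 1.90625829e-04, -5.16708362e+01, -3.68590093e+01, -2.24471078e-04,
        6.31684190e-03,  1.03896301e-05]), 'tool_pos': array([0.27728007, 0.61467294, 0.23005498]), 'tcp_rot': array([-0.66069017, -3.07078756,  0.00316749]), 'wrist_force': array([-0.32324337, -0.27458061,  0.1486124 ]), 'torque': array([-0.01981646, -0.04117814, -0.01247709]), 'width': 0.9978872703445786}
```

View pics/top0.png

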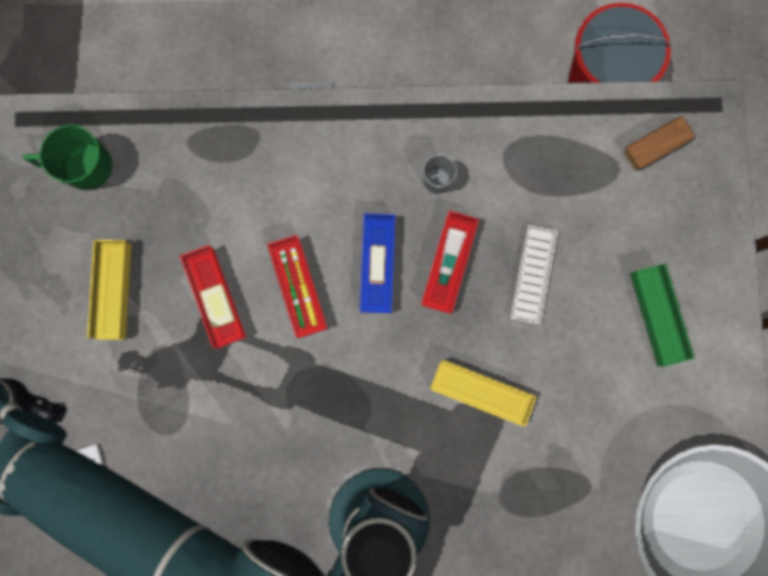

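View pics/scene0.png

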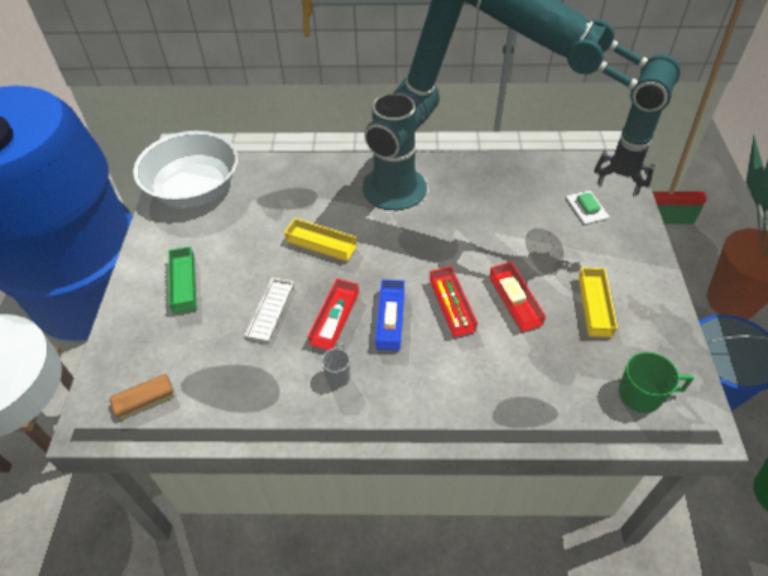

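```bash
cat >> h.py <<'E'
def masks(p):
    h=cv2.cvtColor(p,cv2.COLOR_RGB2HSV); H,S,V=cv2.split(h)
    red=((H<8)|(H>172))&(S>150)&(V>60)
    blue=(H>105)&(H<130)&(S>150)
    white=(S<30)&(V>170)
    return dict(red=red,blue=blue,white=white)
def rects(p,d,i,col,zr,amin=300):
    "per colour blob: min-area rectangle of the cloud points in height range"
    P=cloud(d,i); m=masks(p)[col].astype(np.uint8)
    m=cv2.morphologyEx(m,cv2.MORPH_CLOSE,np.ones((5,5)))
    n,l,s,c=cv2.connectedComponentsWithStats(m); out=[]
    for k in range(1,n):
        if s[k,4]<amin: continue
        cs,_=cv2.findContours((l==k).astype(np.uint8),cv2.RETR_EXTERNAL,cv2.CHAIN_APPROX_NONE)
        fill=np.zeros(l.shape,np.uint8); cv2.drawContours(fill,cs,-1,1,-1)
        q=P[(fill>0)&(d>0)]; top=np.percentile(q[:,2],96)
        # outline in pixels -> plane of the rim
        w=world(max(cs,key=cv2.contourArea)[:,0],zr if zr else top,i)
        (cx,cy),(a,b),_=r=cv2.minAreaRect((w[:,:2]*1000).astype(np.float32))
        bx=cv2.boxPoints(r); e=[bx[1]-bx[0],bx[2]-bx[1]]; e=max(e,key=np.linalg.norm)
        yaw=np.arctan(e[1]/(e[0]+1e-9))
        out.append((c[k].round(),round(cx),round(cy),round(max(a,b)),round(min(a,b)),round(float(yaw),3),'zrim',round(top*1000)))
    return out
E
python3 - <<'E'
from h import *
for n in("top","scene"):
    z=np.load(n+"0.npz"); i=viewer.camera_info(n)
    for c,zr in(("red",.052),("blue",.052),("white",.02)):
        for r in rects(z['p'],z['d'],i,c,zr): print(n,c,*r)
p=np.load("top0.npz")["p"]; save(p[130:240,110:400],"c1.png",2.6)
E
```

```text
top red [398.  30.] 1033 -533 245 138 -1.042 zrim -472
top red [300. 177.] 540 -166 212 67 -0.315 zrim 54
top red [197. 190.] 496 162 211 67 0.289 zrim 54
top red [141. 195.] 478 341 213 72 0.344 zrim 53
top blue [252. 175.] 542 -11 210 65 -0.063 zrim 54
top white [355. 183.] 513 -350 208 62 -0.233 zrim 20
top white [468. 339.] 14 -680 263 257 1.405 zrim 94
scene red [345. 199.] 496 341 232 85 0.345 zrim 53
scene red [301. 201.] 513 162 234 76 0.292 zrim 52
scene red [222. 208.] 559 -163 231 76 -0.316 zrim 53
scene blue [ 36. 138.] 8 -1097 1275 385 0.374 zrim 152
scene blue [260. 210.] 559 -10 232 66 -0.061 zrim 52
scene white [18. 35.] -754 -1524 1144 226 0.55 zrim 80
scene white [230. 197.] 303 -34 1733 1167 1.566 zrim 41
scene white [369. 194.] 455 475 154 131 -1.204 zrim 4
scene white [ 12. 238.] 666 -1000 324 116 0.374 zrim -227
scene white [456. 290.] 878 635 397 167 1.561 zrim 5
scene white [204. 300.] 942 -219 1046 35 -1.567 zrim 5
scene white [ 25. 332.] 1068 -817 143 77 -1.227 zrim -739
```

View pics/c1.png

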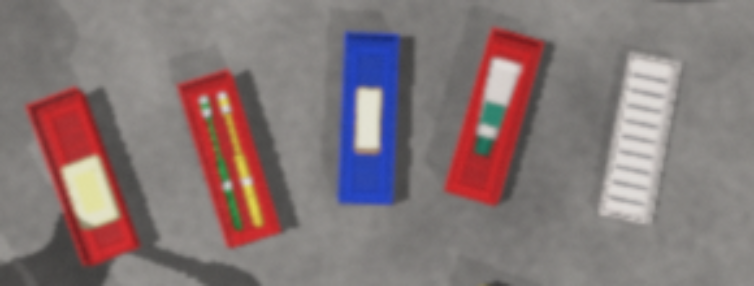

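Candidates in the top view (512×384 px): red trays at (141,195) with the cream box = tray_soap, (197,190) with two brushes = tray_brush, and (300,177) with the green-capped tube = tray_tube. The base is at (355,183). The blue, yellow and green trays are not part of the job. The crop confirms each tray's contents, so I'm moving to the tube tray.

Call:
jog_arm(motion=[{"dx":1.3,"dy":-3.9},{"dx":1.3,"dy":-3.9},{"dx":1.3,"dy":-3.9},{"dx":1.3,"dy":-3.9},{"dx":1.3,"dy":-3.9},{"dx":1.3,"dy":-3.9},{"dx":1.3,"dy":-3.9},{"dx":1.3,"dy":-3.9},{"dx":1.3,"dy":-3.9},{"dx":1.3,"dy":-3.9},{"dx":1.3,"dy":-3.9,"turn":0.05},{"dx":1.3,"dy":-3.9,"turn":0.05}], fingers=8.54, grip_force=40)

```text
validation failed for argument at $.mo...
```

Call:
jog_arm(motion=[{"dx":1.3,"dy":-3.9},{"dx":1.3,"dy":-3.9},{"dx":1.3,"dy":-3.9},{"dx":1.3,"dy":-3.9},{"dx":1.3,"dy":-3.9},{"dx":1.3,"dy":-3.9},{"dx":1.3,"dy":-3.9},{"dx":1.3,"dy":-3.9},{},{}])

```text
validation failed for argument at $.mo...
```

Run:
```python
from h import *
p,d,i=grab("wrist"); save(p,"w1.png"); np.savez("w1.npz",p=p,d=d)
s=bot.read_state(); print(s['tool_pos'],s['tcp_rot'],i["vertical_fov"],np.round(i["R"],2),-np.array(i["R"]).T@i["t"])
for c,zr in(("red",.052),("blue",.052),("white",.02)):
    for r in rects(p,d,i,c,zr): print(c,*r)
```

```text
[0.2773254  0.61475819 0.2302164 ] [-6.60666720e-01 -3.07088842e+00  2.75171417e-03] 66.50669148659681 [[ 0.41  0.91 -0.  ]
 [ 0.87 -0.39  0.29]
 [ 0.26 -0.12 -0.96]] [0.20965547 0.6458254  0.37193848]
blue [437.  17.] 212 843 53 13 -1.241 zrim -448
blue [476. 113.] 315 855 73 18 1.456 zrim -448
white [207.  41.] 105 623 118 86 0.301 zrim 13
white [287. 175.] 312 651 64 23 1.287 zrim 1
white [274. 218.] 350 607 181 79 0.728 zrim 0
white [ 83. 217.] 242 390 125 60 0.626 zrim 0
white [198. 280.] 400 485 85 31 0.607 zrim 0
white [ 35. 275.] 296 278 52 30 1.527 zrim 0
```

View pics/w1.png

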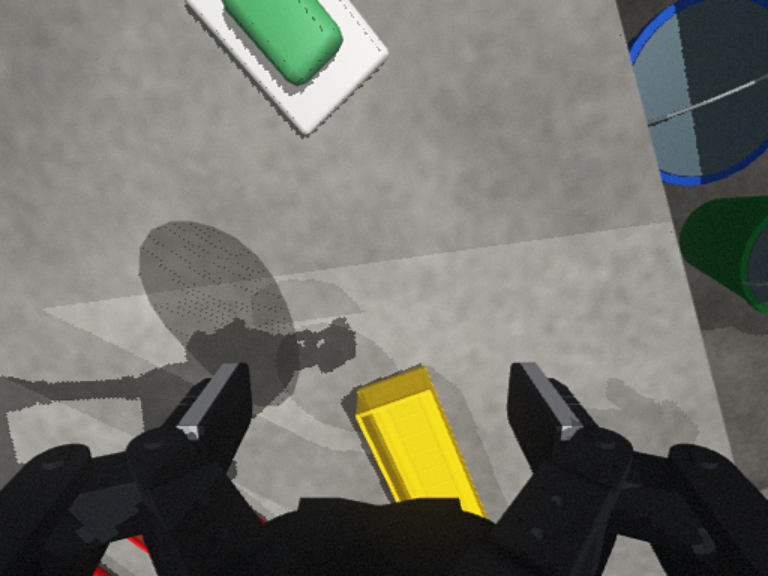

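Call:
jog_arm(motion=[{"dx":1.3,"dy":-3.9,"dz":0,"turn":0},{"dx":1.3,"dy":-3.9,"dz":0,"turn":0},{"dx":1.3,"dy":-3.9,"dz":0,"turn":0},{"dx":1.3,"dy":-3.9,"dz":0,"turn":0},{"dx":1.3,"dy":-3.9,"dz":0,"turn":0},{"dx":1.3,"dy":-3.9,"dz":0,"turn":0},{"dx":1.3,"dy":-3.9,"dz":0,"turn":0},{"dx":1.3,"dy":-3.9,"dz":0,"turn":0},{"dx":1.3,"dy":-3.9,"dz":0,"turn":0},{"dx":1.3,"dy":-3.9,"dz":0,"turn":0},{"dx":1.3,"dy":-3.9,"dz":0,"turn":0.05},{"dx":1.3,"dy":-3.9,"dz":0,"turn":0.05}], fingers=8.5, grip_force=40)

```text
time: 1.15
tool_pos: [0.4335, 0.1453, 0.2313]
tcp_rot: [0.502, 3.101, 0.0]
wrist_force: [1.1, 0.6, 0.2]
width: 0.993
```

Call:
jog_arm(motion=[{"dx":1.6,"dy":-3.6,"dz":0.8,"turn":0},{"dx":1.6,"dy":-3.6,"dz":0.8,"turn":0},{"dx":1.6,"dy":-3.6,"dz":0.8,"turn":0},{"dx":1.6,"dy":-3.6,"dz":0.8,"turn":0},{"dx":1.6,"dy":-3.6,"dz":0.8,"turn":0},{"dx":1.6,"dy":-3.6,"dz":0.8,"turn":0},{"dx":1.6,"dy":-3.6,"dz":0.8,"turn":0},{"dx":1.6,"dy":-3.6,"dz":0.8,"turn":0},{"dx":1.6,"dy":-3.6,"dz":0.8,"turn":0},{"dx":1.6,"dy":-3.6,"dz":0.8,"turn":0},{"dx":1.6,"dy":-3.6,"dz":0.8,"turn":0},{"dx":0,"dy":0,"dz":0,"turn":0}])

```text
time: 2.15
tool_pos: [0.6116, -0.2555, 0.3194]
tcp_rot: [0.513, 3.097, -0.006]
wrist_force: [-0.3, 0.3, 0.0]
width: 0.994
```

Run:
```python
from h import *
p,d,i=grab("wrist"); save(p,"w2.png"); np.savez("w2.npz",p=p,d=d)
s=bot.read_state(); print(s['tool_pos'],s['tcp_rot'],s['q'])
for c,zr in(("red",.052),("blue",.052),("white",.02)):
    for r in rects(p,d,i,c,zr): print(c,*r)
```

```text
[ 0.61038985 -0.25226488  0.31877178] [ 5.12480862e-01  3.09942576e+00 -1.08356807e-03] [-4.29276673e-01  1.97556188e-01  1.52569457e+00 -6.51280869e-04
  1.41808010e+00 -1.67224513e+00]
red [301.  74.] 546 -167 203 69 -0.313 zrim 52
blue [416.  66.] 564 -19 168 84 -0.063 zrim 52
white [36. 67.] 421 -521 217 100 -0.367 zrim 1
white [326. 160.] 707 -163 604 523 1.242 zrim 29
white [353.  50.] 538 -84 153 30 -0.022 zrim 1
white [413.  45.] 544 -1 77 28 -0.061 zrim 36
white [299. 119.] 586 -177 58 37 -0.269 zrim 29
white [ 40. 245.] 684 -636 319 188 -0.577 zrim 1
white [109. 206.] 628 -497 93 76 -0.428 zrim 1
white [461. 267.] 915 11 141 36 -1.57 zrim 0
white [495. 300.] 999 74 147 77 0.649 zrim -461
white [287. 315.] 915 -312 263 36 -1.57 zrim 0
white [327. 335.] 968 -234 64 56 -0.784 zrim -576
white [421. 372.] 1120 -78 81 67 1.247 zrim -314
```

View pics/w2.png

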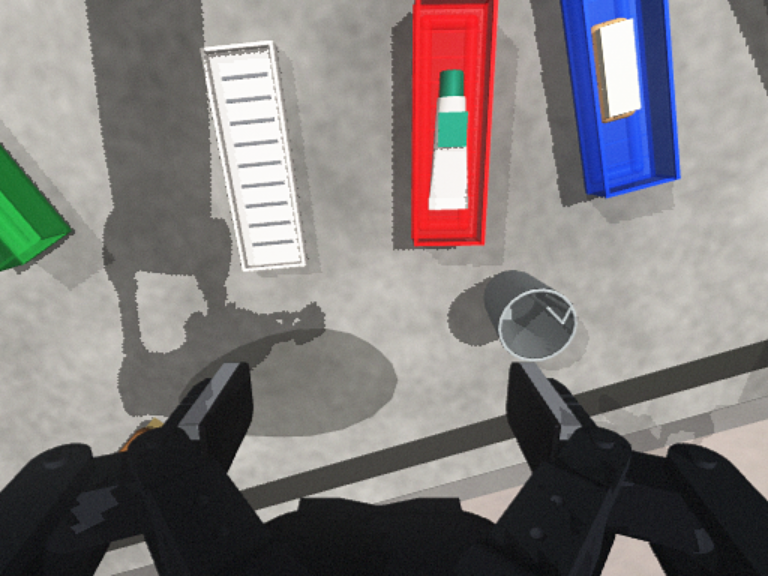

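```bash
cat >> h.py <<'E'
def rimrect(p,d,i,box,zlo,zhi):
    "min-area rectangle of cloud points (pixel box u0,v0,u1,v1; height range)"
    P=cloud(d,i); u0,v0,u1,v1=box; m=np.zeros(d.shape,np.uint8); m[v0:v1,u0:u1]=1
    m=((m>0)&(d>0)&(P[...,2]>zlo)&(P[...,2]<zhi)).astype(np.uint8)
    n,l,s,c=cv2.connectedComponentsWithStats(m,connectivity=8); k=1+s[1:,4].argmax()
    q=P[l==k]; (cx,cy),(a,b),_=r=cv2.minAreaRect((q[:,:2]*1000).astype(np.float32))
    bx=cv2.boxPoints(r); e=max([bx[1]-bx[0],bx[2]-bx[1]],key=np.linalg.norm)
    # side-line fit for yaw from PCA of all
    return "c %.1f %.1f  size %.1f %.1f yaw %.4f  z med %.1f max %.1f n %d"%(cx,cy,max(a,b),min(a,b),np.arctan(e[1]/e[0]),np.median(q[:,2])*1e3,np.percentile(q[:,2],98)*1e3,len(q)), s[k], bx.round()
E
python3 - <<'E'
from h import *
z=np.load("w2.npz"); p,d=z['p'],z['d']; i=viewer.camera_info("wrist")
print(rimrect(p,d,i,(125,15,215,190),.013,.03))
print(rimrect(p,d,i,(265,0,340,170),.044,.06))
print(rimrect(p,d,i,(370,0,470,150),.044,.06))
t=np.load("top0.npz");i=viewer.camera_info("top")
print(rimrect(t['p'],t['d'],i,(330,140,380,225),.013,.03))
print(rimrect(t['p'],t['d'],i,(270,130,328,215),.044,.065))
print(rimrect(t['p'],t['d'],i,(175,150,222,230),.044,.065))
print(rimrect(t['p'],t['d'],i,(110,160,172,240),.044,.065))
E
```

```text
('c 511.6 -345.4  size 210.4 67.1 yaw -0.2347  z med 18.0 max 20.0 n 1166', array([ 133,   27,   71,  154, 1166], dtype=int32), array([[ 402., -354.],
       [ 606., -403.],
       [ 622., -337.],
       [ 417., -288.]], dtype=float32))
('c 544.4 -161.7  size 203.6 67.4 yaw -0.3157  z med 50.7 max 52.6 n 1252', array([ 276,    0,   56,  164, 1252], dtype=int32), array([[ 437., -162.],
       [ 631., -225.],
       [ 652., -161.],
       [ 458.,  -98.]], dtype=float32))
('c 564.3 -5.9  size 165.9 68.7 yaw -0.0611  z med 50.6 max 53.0 n 1611', array([ 386,    0,   68,  132, 1611], dtype=int32), array([[479., -35.],
       [645., -45.],
       [649.,  23.],
       [484.,  33.]], dtype=float32))
('c 512.3 -352.2  size 210.1 67.7 yaw -0.2331  z med 19.3 max 26.7 n 195', array([340, 150,  32,  67, 195], dtype=int32), array([[ 402., -361.],
       [ 607., -409.],
       [ 622., -343.],
       [ 418., -295.]], dtype=float32))
('c 541.9 -167.4  size 211.7 67.0 yaw -0.3141  z med 52.3 max 59.5 n 199', array([282, 141,  38,  68, 199], dtype=int32), array([[ 431., -167.],
       [ 632., -232.],
       [ 653., -168.],
       [ 452., -103.]], dtype=float32))
('c 496.6 162.4  size 211.9 67.7 yaw 0.2907  z med 52.2 max 60.3 n 214', array([179, 157,  39,  68, 214], dtype=int32), array([[385., 164.],
       [405., 100.],
       [608., 160.],
       [588., 225.]], dtype=float32))
('c 479.6 343.4  size 212.2 69.0 yaw 0.3465  z med 51.1 max 58.7 n 251', array([120, 163,  43,  69, 251], dtype=int32), array([[368., 340.],
       [391., 275.],
       [591., 347.],
       [568., 412.]], dtype=float32))
```

Run:
```python
from h import *
p,d,i=grab("wrist"); s=bot.read_state(); print(s['tool_pos'],np.abs(s['joint_vel']).max())
for b in((125,10,215,200,.013,.03),(265,0,345,180,.044,.06)):
    print(rimrect(p,d,i,b[:4],*b[4:]))
```

```text
[ 0.60960497 -0.25010503  0.31840126] 0.04546155697152189
('c 513.5 -349.6  size 210.5 67.1 yaw -0.2334  z med 18.7 max 20.9 n 1227', array([ 131,   29,   71,  154, 1227], dtype=int32), array([[ 403., -358.],
       [ 608., -407.],
       [ 624., -341.],
       [ 419., -293.]], dtype=float32))
('c 544.0 -165.1  size 207.7 67.4 yaw -0.3137  z med 51.0 max 52.9 n 1267', array([ 273,    0,   57,  166, 1267], dtype=int32), array([[ 435., -165.],
       [ 632., -229.],
       [ 653., -165.],
       [ 456., -101.]], dtype=float32))
```

Call:
jog_arm(motion=[{"dx":-0.67,"dy":0.84,"dz":-1.8,"turn":0.013},{"dx":-0.67,"dy":0.84,"dz":-1.8,"turn":0},{"dx":-0.67,"dy":0.84,"dz":-1.8,"turn":0},{"dx":-0.67,"dy":0.84,"dz":-1.8,"turn":0},{"dx":-0.67,"dy":0.84,"dz":-1.8,"turn":0},{"dx":-0.67,"dy":0.84,"dz":-1.8,"turn":0},{"dx":-0.67,"dy":0.84,"dz":-1.8,"turn":0},{"dx":-0.67,"dy":0.84,"dz":-1.8,"turn":0},{"dx":-0.67,"dy":0.84,"dz":-1.8,"turn":0},{"dx":-0.67,"dy":0.84,"dz":-1.8,"turn":0},{"dx":0,"dy":0,"dz":0,"turn":0},{"dx":0,"dy":0,"dz":0,"turn":0}])

```text
time: 3.25
tool_pos: [0.5408, -0.1628, 0.1381]
tcp_rot: [-0.483, -3.101, -0.001]
wrist_force: [0.2, -0.5, 1.1]
width: 0.994
```

Call:
jog_arm(motion=[{"dx":0,"dy":-0.1,"dz":-1.5,"turn":-0.005},{"dx":0,"dy":0,"dz":-1.5,"turn":0},{"dx":0,"dy":0,"dz":-1.5,"turn":0},{"dx":0,"dy":0,"dz":-1.5,"turn":0},{"dx":0,"dy":0,"dz":-1.5,"turn":0},{"dx":0,"dy":0,"dz":-1.5,"turn":0},{"dx":0,"dy":0,"dz":-1.2,"turn":0},{"dx":0,"dy":0,"dz":-1.0,"turn":0},{"dx":0,"dy":0,"dz":-0.6,"turn":0},{"dx":0,"dy":0,"dz":0,"turn":0},{"dx":0,"dy":0,"dz":0,"turn":0},{"dx":0,"dy":0,"dz":0,"turn":0}])

```text
time: 4.25
tool_pos: [0.5434, -0.166, 0.0221]
tcp_rot: [0.494, 3.101, -0.0]
wrist_force: [0.3, -0.8, 0.6]
width: 0.994
```

Call:
jog_arm(motion=[{"dx":0,"dy":0,"dz":0,"turn":0},{"dx":0,"dy":0,"dz":0,"turn":0},{"dx":0,"dy":0,"dz":0,"turn":0},{"dx":0,"dy":0,"dz":0,"turn":0},{"dx":0,"dy":0,"dz":0,"turn":0},{"dx":0,"dy":0,"dz":0,"turn":0},{"dx":0,"dy":0,"dz":0,"turn":0},{"dx":0,"dy":0,"dz":0,"turn":0},{"dx":0,"dy":0,"dz":0,"turn":0},{"dx":0,"dy":0,"dz":0,"turn":0}], fingers=5.0, grip_force=40)

```text
time: 5.08
tool_pos: [0.5435, -0.166, 0.0224]
tcp_rot: [0.494, 3.101, -0.0]
wrist_force: [-0.8, 0.3, 6.0]
width: 0.763
```

Call:
jog_arm(motion=[{"dx":0,"dy":0,"dz":0.5,"turn":0},{"dx":0,"dy":0,"dz":1,"turn":0},{"dx":0,"dy":0,"dz":1.5,"turn":0},{"dx":0,"dy":0,"dz":1.5,"turn":0},{"dx":0,"dy":0,"dz":1.5,"turn":0},{"dx":0,"dy":0,"dz":1.5,"turn":0},{"dx":0,"dy":-0.3,"dz":1.0,"turn":0},{"dx":-0.1,"dy":-0.7,"dz":0.5,"turn":0.01},{"dx":-0.2,"dy":-1.1,"dz":0,"turn":0.01},{"dx":-0.3,"dy":-1.5,"dz":0,"turn":0.01},{"dx":-0.3,"dy":-1.8,"dz":0,"turn":0.01},{"dx":-0.3,"dy":-2,"dz":0,"turn":0.01}])

```text
time: 6.08
tool_pos: [0.5297, -0.2402, 0.1107]
tcp_rot: [-0.413, -3.113, -0.001]
wrist_force: [1.0, -0.3, -2.2]
width: 0.765
```

Call:
jog_arm(motion=[{"dx":-0.4,"dy":-2,"dz":0,"turn":0.01},{"dx":-0.4,"dy":-2,"dz":0,"turn":0.01},{"dx":-0.4,"dy":-2,"dz":0,"turn":0.01},{"dx":-0.3,"dy":-1.8,"dz":0,"turn":0},{"dx":-0.2,"dy":-1.4,"dz":0,"turn":0},{"dx":-0.1,"dy":-1.0,"dz":0,"turn":0},{"dx":0,"dy":-0.6,"dz":0,"turn":0},{"dx":0,"dy":-0.25,"dz":0,"turn":0},{"dx":0,"dy":0,"dz":0,"turn":0},{"dx":0,"dy":0,"dz":0,"turn":0},{"dx":0,"dy":0,"dz":0,"turn":0},{"dx":0,"dy":0,"dz":0,"turn":0}])

```text
time: 7.08
tool_pos: [0.5127, -0.3494, 0.1113]
tcp_rot: [-0.368, -3.12, -0.0]
wrist_force: [0.2, 0.1, -2.2]
width: 0.764
```

Run:
```python
from h import *
p,d,i=grab("wrist"); s=bot.read_state(); print(s['tool_pos'],s['tcp_rot'],s['wrist_force'],np.abs(s['joint_vel']).max())
save(p,"w3.png"); np.savez("w3.npz",p=p,d=d,R=i["R"],t=i["t"])
p,d,i=grab("top"); np.savez("top1.npz",p=p,d=d); P=cloud(d,i)
for c in rects(p,d,i,"red",None): print(*c)
```

```text
[ 0.51273661 -0.34949841  0.11129871] [-3.68059314e-01 -3.11987418e+00 -2.21907124e-04] [-0.23026449 -0.18717071 -1.62509926] 0.0024604472103406582
[398.  30.] 1273 -704 325 182 -1.051 zrim -470
[197. 190.] 496 161 210 67 0.291 zrim 54
[141. 194.] 479 340 211 69 0.353 zrim 53
```

View pics/w3.png

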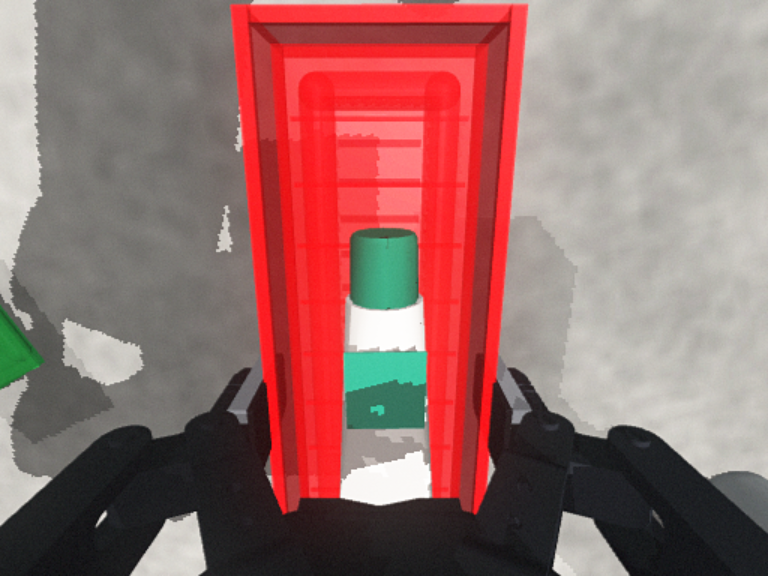

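Run:
```python
from h import *
z=np.load("w3.npz"); p,d=z['p'],z['d']; i=viewer.camera_info("wrist")
print(rimrect(p,d,i,(140,0,370,260),.130,.15))
P=cloud(d,i); red=masks(p)["red"]
yaw=-.2349; e=np.array([np.cos(yaw),np.sin(yaw)]); n=np.array([-e[1],e[0]])
q=P[red&(P[...,2]>.130)&(P[...,2]<.15)]; r=q[:,:2]-[.51274,-.3495]
a=r@e; b=r@n; print("end",a.min()*1e3, "sides near end",b[a<-.06].min()*1e3,b[a<-.06].max()*1e3, "z",np.percentile(q[:,2],[5,50,98]))
for k in np.arange(-.11,.0,.02):
    s=(a>k)&(a<k+.02); print(round(k,2),b[s].min()*1e3,b[s].max()*1e3,np.percentile(q[s,2],95)*1e3)
```

```text
('c 459.4 -336.5  size 103.6 92.9 yaw -0.2374  z med 139.8 max 141.6 n 11665', array([  149,     3,   208,   257, 11665], dtype=int32), array([[ 398., -369.],
       [ 499., -394.],
       [ 521., -303.],
       [ 420., -279.]], dtype=float32))
end -106.67386447769258 sides near end -33.92368797418979 34.107936310175695 z [0.13144438 0.13979166 0.14144719]
-0.11 -33.67203274919791 33.83046708472812 141.29816807327762
-0.09 -33.92368797418979 34.107936310175695 141.23346276654306
-0.07 -33.63112278269217 33.759650361329754 141.07072004458013
-0.05 -33.515672703896946 33.719525566720094 141.09825435609184
-0.03 -33.550470876166315 33.764791268372534 140.97431052542254
-0.01 -32.79561207132776 33.1022409512651 140.95202784658463
```

Call:
jog_arm(motion=[{"dx":0.12,"dy":-0.1,"dz":-0.5,"turn":0},{"dx":0,"dy":0,"dz":-1,"turn":0},{"dx":0,"dy":0,"dz":-1.2,"turn":0},{"dx":0,"dy":0,"dz":-1.2,"turn":0},{"dx":0,"dy":0,"dz":-1,"turn":0},{"dx":0,"dy":0,"dz":-0.8,"turn":0},{"dx":0,"dy":0,"dz":-0.5,"turn":0},{"dx":0,"dy":0,"dz":-0.3,"turn":0},{"dx":0,"dy":0,"dz":0,"turn":0},{"dx":0,"dy":0,"dz":0,"turn":0}])

```text
time: 8.02
tool_pos: [0.514, -0.3514, 0.0464]
tcp_rot: [0.37, 3.12, -0.0]
wrist_force: [1.2, 0.3, -2.2]
width: 0.764
```

Call:
jog_arm(motion=[{"dx":0,"dy":0,"dz":-0.2,"turn":0},{"dx":0,"dy":0,"dz":-0.2,"turn":0},{"dx":0,"dy":0,"dz":-0.2,"turn":0},{"dx":0,"dy":0,"dz":-0.2,"turn":0},{"dx":0,"dy":0,"dz":0,"turn":0},{"dx":0,"dy":0,"dz":0,"turn":0}])

```text
time: 8.52
tool_pos: [0.5136, -0.3511, 0.0381]
tcp_rot: [-0.369, -3.119, -0.0]
wrist_force: [-0.1, 0.7, -1.6]
width: 0.769
```

Call:
jog_arm(motion=[{"dx":0,"dy":0,"dz":-0.1,"turn":0},{"dx":0,"dy":0,"dz":-0.1,"turn":0},{"dx":0,"dy":0,"dz":-0.1,"turn":0},{"dx":0,"dy":0,"dz":-0.1,"turn":0},{"dx":0,"dy":0,"dz":0,"turn":0},{"dx":0,"dy":0,"dz":0,"turn":0}])

```text
time: 9.02
tool_pos: [0.5139, -0.3513, 0.0345]
tcp_rot: [0.369, 3.119, -0.0]
wrist_force: [-0.5, 0.9, 0.1]
width: 0.764
```

Call:
jog_arm(motion=[{"dx":0,"dy":0,"dz":-0.05,"turn":0},{"dx":0,"dy":0,"dz":0,"turn":0},{"dx":0,"dy":0,"dz":0,"turn":0}])

```text
time: 9.27
tool_pos: [0.5139, -0.3513, 0.0344]
tcp_rot: [0.37, 3.119, -0.0]
wrist_force: [-1.6, 0.4, 4.5]
width: 0.763
```

Call:
jog_arm(motion=[{"dx":0,"dy":0,"dz":0,"turn":0},{"dx":0,"dy":0,"dz":0,"turn":0},{"dx":0,"dy":0,"dz":0,"turn":0},{"dx":0,"dy":0,"dz":0,"turn":0},{"dx":0,"dy":0,"dz":0,"turn":0},{"dx":0,"dy":0,"dz":1,"turn":0},{"dx":0,"dy":0,"dz":2,"turn":0},{"dx":0,"dy":0,"dz":3,"turn":0},{"dx":0,"dy":0,"dz":3,"turn":0},{"dx":0,"dy":0,"dz":3,"turn":0},{"dx":0.5,"dy":0,"dz":3,"turn":0},{"dx":1,"dy":0,"dz":3,"turn":0}], fingers=8.5)

```text
time: 10.27
tool_pos: [0.528, -0.3511, 0.2161]
tcp_rot: [-0.37, -3.12, 0.001]
wrist_force: [0.7, 0.8, 0.8]
width: 0.993
```

Call:
jog_arm(motion=[{"dx":1.5,"dy":0,"dz":3,"turn":0},{"dx":2.5,"dy":0,"dz":2,"turn":0},{"dx":2.5,"dy":0,"dz":2,"turn":0},{"dx":2,"dy":0,"dz":1,"turn":0},{"dx":1,"dy":0,"dz":0.5,"turn":0},{"dx":0,"dy":0,"dz":0,"turn":0},{"dx":0,"dy":0,"dz":0,"turn":0},{"dx":0,"dy":0,"dz":0,"turn":0},{"dx":0,"dy":0,"dz":0,"turn":0}])

```text
time: 11.02
tool_pos: [0.6225, -0.3511, 0.2978]
tcp_rot: [-0.37, -3.118, -0.001]
wrist_force: [-0.4, -0.1, 0.2]
width: 0.994
```

Run:
```python
from h import *
p,d,i=grab("wrist"); s=bot.read_state(); print(s['tool_pos'],s['time'],np.abs(s['joint_vel']).max())
save(p,"w4.png"); print(rimrect(p,d,i,(100,0,400,230),.055,.08))
p,d,i=grab("top"); np.savez("top2.npz",p=p,d=d)
for c in rects(p,d,i,"red",.064): print(*c)
```

```text
[ 0.62247529 -0.35115601  0.29791199] 11.0667 0.00552376610602418
('c 526.2 -354.4  size 182.8 67.1 yaw -0.2386  z med 63.1 max 64.8 n 1309', array([ 200,    0,   60,  161, 1309], dtype=int32), array([[ 430., -365.],
       [ 607., -409.],
       [ 623., -343.],
       [ 445., -300.]], dtype=float32))
[397.  31.] 1027 -529 242 136 -1.051 zrim -470
[197. 190.] 495 160 209 67 0.291 zrim 54
[141. 194.] 478 337 210 69 0.348 zrim 53
```

View pics/w4.png

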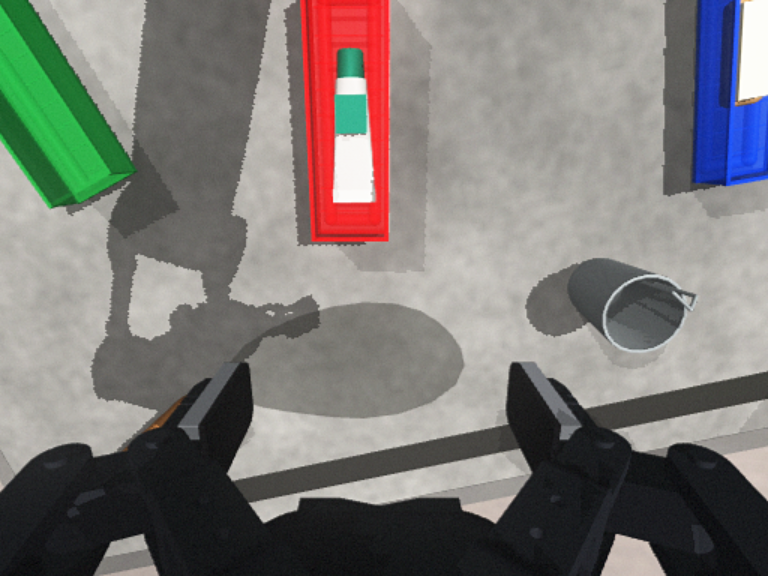

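Call:
jog_arm(motion=[{"dx":-0.3,"dy":3.8,"dz":0,"turn":0.03},{"dx":-0.3,"dy":4,"dz":0,"turn":0.03},{"dx":-0.3,"dy":4,"dz":0,"turn":0.03},{"dx":-0.3,"dy":4,"dz":0,"turn":0.03},{"dx":-0.3,"dy":4,"dz":0,"turn":0.03},{"dx":-0.3,"dy":4,"dz":0,"turn":0.03},{"dx":-0.3,"dy":4,"dz":0,"turn":0.03},{"dx":-0.3,"dy":4,"dz":0,"turn":0.03},{"dx":-0.3,"dy":4,"dz":0,"turn":0.03},{"dx":-0.3,"dy":4,"dz":0,"turn":0.03},{"dx":-0.3,"dy":4,"dz":0,"turn":0.03},{"dx":-0.3,"dy":4,"dz":0,"turn":0.03}])

```text
time: 12.12
tool_pos: [0.5867, 0.1282, 0.2987]
tcp_rot: [0.196, -3.135, 0.0]
wrist_force: [-0.1, -0.4, 0.2]
width: 0.994
```

Call:
jog_arm(motion=[{"dx":-0.3,"dy":4,"dz":0,"turn":0.03},{"dx":-0.3,"dy":4,"dz":0,"turn":0.03},{"dx":-0.3,"dy":4,"dz":0,"turn":0.03},{"dx":-0.3,"dy":4,"dz":0,"turn":0.03},{"dx":-0.3,"dy":4,"dz":0,"turn":0.03},{"dx":-0.3,"dy":3,"dz":0,"turn":0.03},{"dx":0,"dy":1.5,"dz":0,"turn":0.04},{"dx":0,"dy":0,"dz":0,"turn":0},{"dx":0,"dy":0,"dz":0,"turn":0},{"dx":0,"dy":0,"dz":0,"turn":0},{"dx":0,"dy":0,"dz":0,"turn":0},{"dx":0,"dy":0,"dz":0,"turn":0}])

```text
time: 13.12
tool_pos: [0.5703, 0.3701, 0.299]
tcp_rot: [-0.535, 3.096, -0.0]
wrist_force: [-0.0, -0.1, 0.2]
width: 0.995
```

Run:
```python
from h import *
p,d,i=grab("wrist"); s=bot.read_state(); print(s['tool_pos'],s['tcp_rot'],s['time'],np.abs(s['joint_vel']).max())
save(p,"w5.png")
for c in rects(p,d,i,"red",.052): print(*c)
P=cloud(d,i); red=masks(p)["red"]; n,l,st,c=cv2.connectedComponentsWithStats(red.astype(np.uint8))
for k in range(1,n):
    if st[k,4]>1500: print(st[k],rimrect(p,d,i,(st[k,0]-4,max(st[k,1]-4,0),st[k,0]+st[k,2]+4,min(250,st[k,1]+st[k,3]+4)),.044,.06))
```

```text
[0.57024375 0.37025748 0.29906626] [-5.34768136e-01  3.09546901e+00 -2.84299683e-04] 13.1667 0.005387532314368057
[119.  68.] 521 180 157 80 0.289 zrim 52
[259.  88.] 485 348 198 67 0.35 zrim 52
[  81    0   75  137 6948] ('c 522.7 172.6  size 158.4 68.8 yaw 0.2944  z med 50.7 max 52.7 n 1535', array([  81,    0,   67,  137, 1535], dtype=int32), array([[437., 183.],
       [457., 117.],
       [608., 163.],
       [589., 229.]], dtype=float32))
[ 230    0   58  168 6230] ('c 484.2 347.8  size 200.0 67.2 yaw 0.3511  z med 51.1 max 52.7 n 1219', array([ 230,    0,   58,  168, 1219], dtype=int32), array([[379., 345.],
       [402., 282.],
       [590., 351.],
       [567., 414.]], dtype=float32))
```

View pics/w5.png

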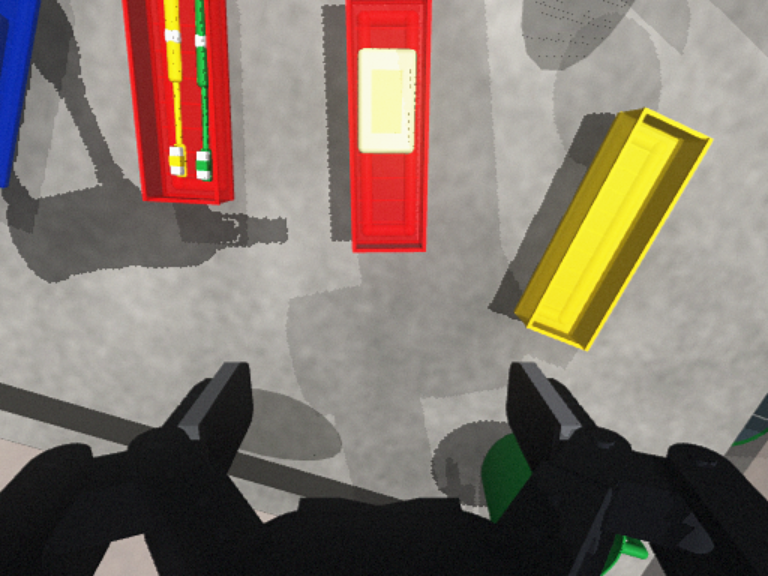

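Call:
jog_arm(motion=[{"dx":-0.9,"dy":-0.25,"dz":-1.6,"turn":0.009},{"dx":-0.9,"dy":-0.25,"dz":-1.6,"turn":0},{"dx":-0.9,"dy":-0.25,"dz":-1.6,"turn":0},{"dx":-0.9,"dy":-0.25,"dz":-1.6,"turn":0},{"dx":-0.9,"dy":-0.25,"dz":-1.6,"turn":0},{"dx":-0.9,"dy":-0.25,"dz":-1.6,"turn":0},{"dx":-0.9,"dy":-0.25,"dz":-1.6,"turn":0},{"dx":-0.9,"dy":-0.25,"dz":-1.6,"turn":0},{"dx":-0.9,"dy":-0.25,"dz":-1.6,"turn":0},{"dx":-0.9,"dy":-0.25,"dz":-1.6,"turn":0},{"dx":0,"dy":0,"dz":0,"turn":0},{"dx":0,"dy":0,"dz":0,"turn":0}])

```text
time: 14.17
tool_pos: [0.4792, 0.3457, 0.1381]
tcp_rot: [0.551, -3.091, 0.001]
wrist_force: [0.1, -0.0, 0.7]
width: 0.998
```

Call:
jog_arm(motion=[{"dx":0,"dy":0,"dz":-1.5,"turn":0},{"dx":0,"dy":0,"dz":-1.5,"turn":0},{"dx":0,"dy":0,"dz":-1.5,"turn":0},{"dx":0,"dy":0,"dz":-1.5,"turn":0},{"dx":0,"dy":0,"dz":-1.5,"turn":0},{"dx":0,"dy":0,"dz":-1.5,"turn":0},{"dx":0,"dy":0,"dz":-1.2,"turn":0},{"dx":0,"dy":0,"dz":-1.0,"turn":0},{"dx":0,"dy":0,"dz":-0.5,"turn":0},{"dx":0,"dy":0,"dz":0,"turn":0},{"dx":0,"dy":0,"dz":0,"turn":0}])

```text
time: 15.08
tool_pos: [0.4802, 0.3469, 0.0221]
tcp_rot: [-0.552, 3.092, 0.0]
wrist_force: [-0.7, 0.1, -0.2]
width: 0.995
```

Call:
jog_arm(motion=[{"dx":0,"dy":0,"dz":0,"turn":0},{"dx":0,"dy":0,"dz":0,"turn":0},{"dx":0,"dy":0,"dz":0,"turn":0},{"dx":0,"dy":0,"dz":0,"turn":0},{"dx":0,"dy":0,"dz":0,"turn":0},{"dx":0,"dy":0,"dz":0,"turn":0},{"dx":0,"dy":0,"dz":0,"turn":0},{"dx":0,"dy":0,"dz":0,"turn":0},{"dx":0,"dy":0,"dz":0,"turn":0},{"dx":0,"dy":0,"dz":0,"turn":0}], fingers=5.0, grip_force=40)

```text
time: 15.92
tool_pos: [0.4807, 0.3474, 0.0231]
tcp_rot: [-0.552, 3.091, 0.001]
wrist_force: [-0.7, 0.5, 5.5]
width: 0.758
```

Call:
jog_arm(motion=[{"dx":0,"dy":0,"dz":0.5,"turn":0},{"dx":0,"dy":0,"dz":1,"turn":0},{"dx":0,"dy":0,"dz":1.5,"turn":0},{"dx":0,"dy":0,"dz":2,"turn":0},{"dx":0,"dy":0,"dz":2,"turn":0},{"dx":0,"dy":0,"dz":2,"turn":0},{"dx":0,"dy":0,"dz":2,"turn":0},{"dx":0,"dy":-0.5,"dz":1.5,"turn":0},{"dx":0,"dy":-1,"dz":1,"turn":0},{"dx":0,"dy":-1.5,"dz":0.5,"turn":0},{"dx":0,"dy":-2,"dz":0,"turn":0},{"dx":0,"dy":-2.5,"dz":0,"turn":0}])

```text
time: 16.92
tool_pos: [0.4792, 0.2705, 0.1616]
tcp_rot: [0.554, -3.092, 0.0]
wrist_force: [0.1, -0.4, -2.3]
width: 0.763
```

Call:
jog_arm(motion=[{"dx":0.2,"dy":-3,"dz":0,"turn":-0.04},{"dx":0.2,"dy":-3,"dz":0,"turn":-0.04},{"dx":0.2,"dy":-3,"dz":0,"turn":-0.04},{"dx":0.2,"dy":-3,"dz":0,"turn":-0.04},{"dx":0.2,"dy":-3,"dz":0,"turn":-0.04},{"dx":0.2,"dy":-3,"dz":0,"turn":-0.04},{"dx":0.2,"dy":-3,"dz":0,"turn":-0.04},{"dx":0.2,"dy":-3,"dz":0,"turn":-0.04},{"dx":0.2,"dy":-3,"dz":0,"turn":-0.04},{"dx":0.2,"dy":-3,"dz":0,"turn":-0.04},{"dx":0.2,"dy":-3,"dz":0,"turn":-0.04},{"dx":0.2,"dy":-3,"dz":0,"turn":-0.04}])

```text
time: 17.92
tool_pos: [0.5016, -0.0903, 0.1607]
tcp_rot: [-0.203, -3.132, -0.0]
wrist_force: [-0.5, -0.6, -0.9]
width: 0.766
```

Call:
jog_arm(motion=[{"dx":0.2,"dy":-3,"dz":0,"turn":-0.04},{"dx":0.2,"dy":-3,"dz":0,"turn":-0.04},{"dx":0.2,"dy":-3,"dz":0,"turn":-0.03},{"dx":0.2,"dy":-3,"dz":0,"turn":0},{"dx":0.1,"dy":-3,"dz":0,"turn":0},{"dx":0,"dy":-2.8,"dz":0,"turn":0},{"dx":0,"dy":-2.5,"dz":0,"turn":0},{"dx":0,"dy":-2,"dz":0,"turn":0},{"dx":0,"dy":-1.6,"dz":0,"turn":0},{"dx":0,"dy":-1.2,"dz":0,"turn":0},{"dx":0,"dy":-0.8,"dz":0,"turn":0},{"dx":0,"dy":-0.4,"dz":0,"turn":0}])

```text
time: 18.92
tool_pos: [0.5122, -0.3519, 0.1613]
tcp_rot: [-0.372, -3.119, -0.001]
wrist_force: [-0.4, 0.7, -1.3]
width: 0.766
```

Call:
jog_arm(motion=[{"dx":0,"dy":0,"dz":0,"turn":0},{"dx":0,"dy":0,"dz":0,"turn":0},{"dx":0,"dy":0,"dz":0,"turn":0},{"dx":0,"dy":0,"dz":0,"turn":0}])

```text
time: 19.25
tool_pos: [0.5129, -0.3502, 0.1618]
tcp_rot: [-0.369, -3.12, -0.001]
wrist_force: [-0.6, 0.5, -1.2]
width: 0.765
```

```bash
cat >> h.py <<'E'
def held():
    p,d,i=grab("wrist"); s=bot.read_state(); save(p,"held%.0f.png"%s['time'])
    r=s['tcp_rot']; jaw=2*np.arctan2(r[1],r[0])-np.pi/2; yaw=(jaw-np.pi/2+np.pi/2)%np.pi-np.pi/2
    e=np.array([np.cos(yaw),np.sin(yaw)]); n=np.array([-e[1],e[0]]); tp=s['tool_pos']
    P=cloud(d,i); q=P[masks(p)["red"]&(P[...,2]>tp[2]+.018)&(P[...,2]<tp[2]+.04)]
    a=(q[:,:2]-tp[:2])@e; b=(q[:,:2]-tp[:2])@n
    print("tcp",tp.round(4),"yaw",round(yaw,4),"F",s['wrist_force'].round(1),"end",a.min(),"rim rel z",np.percentile(q[:,2],95)-tp[2])
    for k in np.arange(-.11,-.01,.03):
        m=(a>k)&(a<k+.03); print(round(k,2),(b[m].min()*1e3).round(1),(b[m].max()*1e3).round(1),(np.percentile(q[m,2],95)*1e3).round(1))
    off=a.min()+.0009+.105; print("tray centre",(tp[:2]+off*e).round(4))
E
python3 -c "
from h import *
held()"
```

```text
tcp [ 0.513  -0.3504  0.1619] yaw -0.2357 F [-0.   0.7 -1.3] end -0.10707890664421194 rim rel z 0.029153466081193014
-0.11 -33.4 34.2 191.2
-0.08 -33.4 34.1 191.0
-0.05 -33.4 34.1 190.8
-0.02 -33.6 34.6 190.7
tray centre [ 0.5118 -0.3501]
```

Call:
jog_arm(motion=[{"dx":0.12,"dy":-0.1,"dz":-0.5,"turn":0},{"dx":0,"dy":0,"dz":-1,"turn":0},{"dx":0,"dy":0,"dz":-1.3,"turn":0},{"dx":0,"dy":0,"dz":-1.3,"turn":0},{"dx":0,"dy":0,"dz":-1.2,"turn":0},{"dx":0,"dy":0,"dz":-0.9,"turn":0},{"dx":0,"dy":0,"dz":-0.6,"turn":0},{"dx":0,"dy":0,"dz":-0.3,"turn":0},{"dx":0,"dy":0,"dz":0,"turn":0},{"dx":0,"dy":0,"dz":0,"turn":0}])

```text
time: 20.13
tool_pos: [0.5142, -0.3524, 0.0909]
tcp_rot: [0.371, 3.119, -0.0]
wrist_force: [-0.3, 0.4, -1.8]
width: 0.763
```

Call:
jog_arm(motion=[{"dx":0,"dy":0,"dz":-0.2,"turn":0},{"dx":0,"dy":0,"dz":-0.2,"turn":0},{"dx":0,"dy":0,"dz":-0.2,"turn":0},{"dx":0,"dy":0,"dz":-0.2,"turn":0},{"dx":0,"dy":0,"dz":0,"turn":0},{"dx":0,"dy":0,"dz":0,"turn":0}])

```text
time: 20.63
tool_pos: [0.5138, -0.3521, 0.0826]
tcp_rot: [-0.371, -3.119, -0.0]
wrist_force: [0.4, -0.2, -2.0]
width: 0.765
```

Call:
jog_arm(motion=[{"dx":0,"dy":0,"dz":-0.1,"turn":0},{"dx":0,"dy":0,"dz":-0.1,"turn":0},{"dx":0,"dy":0,"dz":-0.1,"turn":0},{"dx":0,"dy":0,"dz":-0.1,"turn":0},{"dx":0,"dy":0,"dz":0,"turn":0},{"dx":0,"dy":0,"dz":0,"turn":0}])

```text
time: 21.13
tool_pos: [0.5141, -0.3523, 0.0791]
tcp_rot: [0.371, 3.119, -0.0]
wrist_force: [-1.6, -0.2, 0.6]
width: 0.767
```

Contact shows at the expected height. Seat it, release, and take a look.

Call:
jog_arm(motion=[{"dx":0,"dy":0,"dz":-0.05,"turn":0},{"dx":0,"dy":0,"dz":0,"turn":0},{"dx":0,"dy":0,"dz":0,"turn":0}])

```text
time: 21.38
tool_pos: [0.5141, -0.3523, 0.0791]
tcp_rot: [0.371, 3.119, -0.0]
wrist_force: [-3.3, 1.7, 5.7]
width: 0.76
```

Call:
jog_arm(motion=[{"dx":0,"dy":0,"dz":0,"turn":0},{"dx":0,"dy":0,"dz":0,"turn":0},{"dx":0,"dy":0,"dz":0,"turn":0},{"dx":0,"dy":0,"dz":0,"turn":0},{"dx":0,"dy":0,"dz":0,"turn":0},{"dx":0,"dy":0,"dz":1,"turn":0},{"dx":0,"dy":0,"dz":2,"turn":0},{"dx":0,"dy":0,"dz":3,"turn":0},{"dx":0,"dy":0,"dz":3,"turn":0},{"dx":0,"dy":0,"dz":3,"turn":0},{"dx":0.5,"dy":0,"dz":3,"turn":0},{"dx":1,"dy":0,"dz":3,"turn":0}], fingers=8.5)

```text
time: 22.38
tool_pos: [0.5282, -0.3522, 0.2608]
tcp_rot: [0.372, 3.119, -0.001]
wrist_force: [0.4, -0.1, -0.9]
width: 0.994
```

Call:
jog_arm(motion=[{"dx":1.5,"dy":0,"dz":2,"turn":0},{"dx":2.5,"dy":0,"dz":1,"turn":0},{"dx":2.5,"dy":0,"dz":1,"turn":0},{"dx":2,"dy":0,"dz":0,"turn":0},{"dx":1,"dy":0,"dz":0,"turn":0},{"dx":0,"dy":0,"dz":0,"turn":0},{"dx":0,"dy":0,"dz":0,"turn":0},{"dx":0,"dy":0,"dz":0,"turn":0},{"dx":0,"dy":0,"dz":0,"turn":0}])

```text
time: 23.13
tool_pos: [0.6227, -0.3523, 0.2979]
tcp_rot: [-0.372, -3.118, -0.0]
wrist_force: [0.0, -0.7, 0.0]
width: 0.996
```

Run:
```python
from h import *
p,d,i=grab("wrist"); s=bot.read_state(); print(s['tool_pos'],s['time'],np.abs(s['joint_vel']).max())
save(p,"w6.png"); print(rimrect(p,d,i,(100,0,400,230),.098,.125))
```

```text
[ 0.62278265 -0.35233981  0.29807385] 23.1833 0.00481756361642947
('c 532.1 -356.7  size 170.8 67.2 yaw -0.2371  z med 107.0 max 108.8 n 1591', array([ 193,    0,   68,  168, 1591], dtype=int32), array([[ 441., -369.],
       [ 607., -409.],
       [ 623., -344.],
       [ 457., -304.]], dtype=float32))
```

View pics/w6.png

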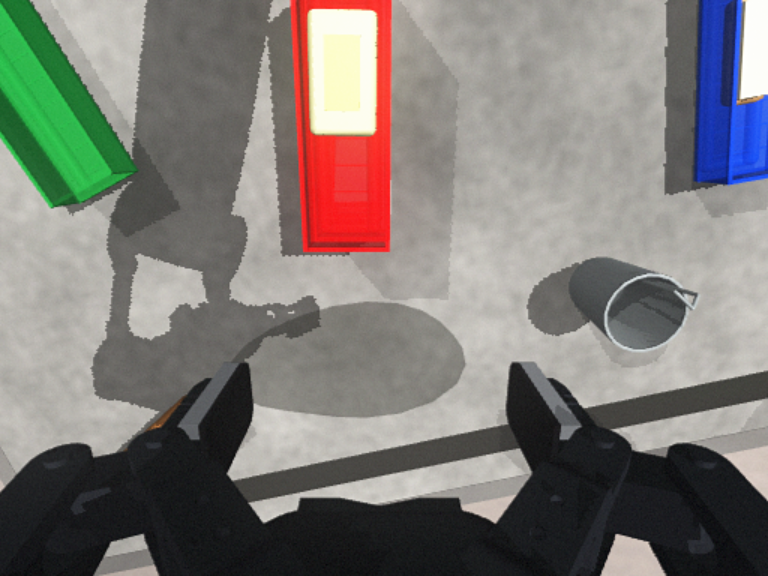

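Call:
jog_arm(motion=[{"dx":-0.9,"dy":3.7,"dz":-0.8,"turn":0.038},{"dx":-0.9,"dy":3.7,"dz":-0.8,"turn":0.038},{"dx":-0.9,"dy":3.7,"dz":-0.8,"turn":0.038},{"dx":-0.9,"dy":3.7,"dz":-0.8,"turn":0.038},{"dx":-0.9,"dy":3.7,"dz":-0.8,"turn":0.038},{"dx":-0.9,"dy":3.7,"dz":-0.8,"turn":0.038},{"dx":-0.9,"dy":3.7,"dz":-0.8,"turn":0.038},{"dx":-0.9,"dy":3.7,"dz":-0.8,"turn":0.038},{"dx":-0.9,"dy":3.7,"dz":-0.8,"turn":0.038},{"dx":-0.9,"dy":3.7,"dz":-0.8,"turn":0.038},{"dx":-0.9,"dy":3.7,"dz":-0.8,"turn":0.038},{"dx":-0.9,"dy":3.7,"dz":-0.8,"turn":0.038}])

```text
time: 24.18
tool_pos: [0.5147, 0.0928, 0.2023]
tcp_rot: [-0.345, 3.122, -0.0]
wrist_force: [0.6, 0.3, 0.3]
width: 0.993
```

Call:
jog_arm(motion=[{"dx":-0.9,"dy":3.6,"dz":-1,"turn":0.036},{"dx":-0.8,"dy":2.5,"dz":-1,"turn":0.036},{"dx":0,"dy":1.2,"dz":-1,"turn":0},{"dx":0,"dy":0,"dz":-1,"turn":0},{"dx":0,"dy":0,"dz":0,"turn":0},{"dx":0,"dy":0,"dz":0,"turn":0},{"dx":0,"dy":0,"dz":0,"turn":0},{"dx":0,"dy":0,"dz":0,"turn":0},{"dx":0,"dy":0,"dz":0,"turn":0}])

```text
time: 24.93
tool_pos: [0.4999, 0.1639, 0.163]
tcp_rot: [-0.453, 3.107, -0.0]
wrist_force: [-0.1, -0.3, -0.5]
width: 0.998
```

Run:
```python
from h import *
p,d,i=grab("wrist"); s=bot.read_state(); print(s['tool_pos'],s['tcp_rot'],s['time'],np.abs(s['joint_vel']).max())
save(p,"w7.png"); r=s['tcp_rot'];print("jaw",2*np.arctan2(abs(r[1]),r[0]*np.sign(r[1]))-np.pi/2)
print(rimrect(p,d,i,(150,0,370,250),.044,.06))
```

```text
[0.49971749 0.1640215  0.16295518] [-4.53157510e-01  3.10756853e+00  7.84936744e-05] 24.9833 0.005241658093157871
jaw 1.860402690052445
('c 479.0 159.9  size 172.3 67.2 yaw 0.2893  z med 51.1 max 52.6 n 2334', array([ 213,   58,   85,  192, 2334], dtype=int32), array([[387., 167.],
       [406., 103.],
       [571., 152.],
       [552., 217.]], dtype=float32))
```

View pics/w7.png

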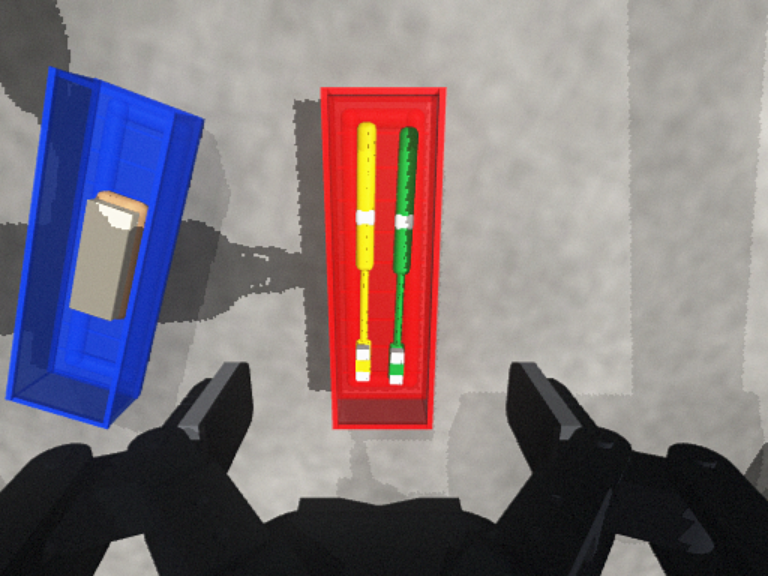

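Call:
jog_arm(motion=[{"dx":-0.2,"dy":0.1,"dz":-1.5,"turn":0},{"dx":0,"dy":0,"dz":-1.8,"turn":0},{"dx":0,"dy":0,"dz":-1.8,"turn":0},{"dx":0,"dy":0,"dz":-1.8,"turn":0},{"dx":0,"dy":0,"dz":-1.8,"turn":0},{"dx":0,"dy":0,"dz":-1.8,"turn":0},{"dx":0,"dy":0,"dz":-1.5,"turn":0},{"dx":0,"dy":0,"dz":-1.1,"turn":0},{"dx":0,"dy":0,"dz":-0.7,"turn":0},{"dx":0,"dy":0,"dz":-0.3,"turn":0},{"dx":0,"dy":0,"dz":0,"turn":0},{"dx":0,"dy":0,"dz":0,"turn":0}])

```text
time: 25.98
tool_pos: [0.4977, 0.1659, 0.0219]
tcp_rot: [-0.456, 3.107, 0.0]
wrist_force: [-0.0, 0.3, 0.1]
width: 0.994
```

Call:
jog_arm(motion=[{"dx":0,"dy":0,"dz":0,"turn":0},{"dx":0,"dy":0,"dz":0,"turn":0},{"dx":0,"dy":0,"dz":0,"turn":0},{"dx":0,"dy":0,"dz":0,"turn":0},{"dx":0,"dy":0,"dz":0,"turn":0},{"dx":0,"dy":0,"dz":0,"turn":0},{"dx":0,"dy":0,"dz":0,"turn":0},{"dx":0,"dy":0,"dz":0,"turn":0},{"dx":0,"dy":0,"dz":0,"turn":0},{"dx":0,"dy":0,"dz":0,"turn":0}], fingers=5.0, grip_force=40)

```text
time: 26.82
tool_pos: [0.4981, 0.1661, 0.0225]
tcp_rot: [-0.456, 3.106, 0.0]
wrist_force: [-0.9, -0.1, 5.8]
width: 0.765
```

Call:
jog_arm(motion=[{"dx":0,"dy":0,"dz":0.5,"turn":0},{"dx":0,"dy":0,"dz":1,"turn":0},{"dx":0,"dy":0,"dz":1.5,"turn":0},{"dx":0,"dy":0,"dz":2,"turn":0},{"dx":0,"dy":0,"dz":2,"turn":0},{"dx":0,"dy":0,"dz":2,"turn":0},{"dx":0,"dy":0,"dz":2,"turn":0},{"dx":0,"dy":-0.5,"dz":2,"turn":0},{"dx":0,"dy":-1,"dz":2,"turn":0},{"dx":0,"dy":-1.5,"dz":1.5,"turn":0},{"dx":0,"dy":-2,"dz":1,"turn":0},{"dx":0,"dy":-2.5,"dz":1,"turn":0}])

```text
time: 27.82
tool_pos: [0.4968, 0.0909, 0.2077]
tcp_rot: [-0.458, 3.107, 0.001]
wrist_force: [0.4, -0.7, -2.6]
width: 0.764
```

Call:
jog_arm(motion=[{"dx":0.13,"dy":-3,"dz":0,"turn":-0.04},{"dx":0.13,"dy":-3,"dz":0,"turn":-0.04},{"dx":0.13,"dy":-3,"dz":0,"turn":-0.04},{"dx":0.13,"dy":-3,"dz":0,"turn":-0.04},{"dx":0.13,"dy":-3,"dz":0,"turn":-0.04},{"dx":0.13,"dy":-3,"dz":0,"turn":-0.04},{"dx":0.13,"dy":-3,"dz":0,"turn":-0.04},{"dx":0.13,"dy":-3,"dz":0,"turn":-0.04},{"dx":0.13,"dy":-3,"dz":0,"turn":-0.04},{"dx":0.13,"dy":-3,"dz":0,"turn":-0.04},{"dx":0.13,"dy":-3,"dz":0,"turn":-0.04},{"dx":0.13,"dy":-3,"dz":0,"turn":-0.04}])

```text
time: 28.82
tool_pos: [0.5119, -0.2704, 0.2064]
tcp_rot: [-0.299, -3.127, -0.001]
wrist_force: [-0.1, 0.2, -2.1]
width: 0.76
```

Call:
jog_arm(motion=[{"dx":0,"dy":-2.7,"dz":0,"turn":-0.03},{"dx":0,"dy":-2.2,"dz":0,"turn":-0.018},{"dx":0,"dy":-1.6,"dz":0,"turn":0},{"dx":0,"dy":-1,"dz":0,"turn":0},{"dx":0,"dy":-0.6,"dz":0,"turn":0},{"dx":0,"dy":-0.2,"dz":0,"turn":0},{"dx":0,"dy":0,"dz":0,"turn":0},{"dx":0,"dy":0,"dz":0,"turn":0},{"dx":0,"dy":0,"dz":0,"turn":0},{"dx":0,"dy":0,"dz":0,"turn":0},{"dx":0,"dy":0,"dz":0,"turn":0},{"dx":0,"dy":0,"dz":0,"turn":0}])

```text
time: 29.82
tool_pos: [0.5127, -0.3518, 0.2064]
tcp_rot: [0.37, 3.12, -0.0]
wrist_force: [0.6, -0.1, -1.6]
width: 0.765
```

```bash
python3 -c "
from h import *
held()"
```

```text
tcp [ 0.5127 -0.3519  0.2064] yaw -0.2363 F [ 0.1  0.3 -1.2] end -0.10672069297992051 rim rel z 0.029689308209177007
-0.11 -33.4 34.2 236.3
-0.08 -33.3 34.3 236.0
-0.05 -33.2 34.1 235.9
-0.02 -33.5 37.1 235.8
tray centre [ 0.5119 -0.3517]
```

Call:
jog_arm(motion=[{"dx":0.1,"dy":0,"dz":-0.5,"turn":0},{"dx":0,"dy":0,"dz":-1,"turn":0},{"dx":0,"dy":0,"dz":-1.3,"turn":0},{"dx":0,"dy":0,"dz":-1.3,"turn":0},{"dx":0,"dy":0,"dz":-1.2,"turn":0},{"dx":0,"dy":0,"dz":-0.9,"turn":0},{"dx":0,"dy":0,"dz":-0.6,"turn":0},{"dx":0,"dy":0,"dz":-0.4,"turn":0},{"dx":0,"dy":0,"dz":0,"turn":0},{"dx":0,"dy":0,"dz":0,"turn":0}])

```text
time: 30.7
tool_pos: [0.5137, -0.3523, 0.1343]
tcp_rot: [0.371, 3.119, -0.0]
wrist_force: [0.0, 0.1, -1.3]
width: 0.764
```

Call:
jog_arm(motion=[{"dx":0,"dy":0,"dz":-0.2,"turn":0},{"dx":0,"dy":0,"dz":-0.2,"turn":0},{"dx":0,"dy":0,"dz":-0.2,"turn":0},{"dx":0,"dy":0,"dz":-0.2,"turn":0},{"dx":0,"dy":0,"dz":0,"turn":0},{"dx":0,"dy":0,"dz":0,"turn":0}])

```text
time: 31.2
tool_pos: [0.5135, -0.3521, 0.1261]
tcp_rot: [-0.371, -3.119, -0.0]
wrist_force: [-0.1, 0.8, -0.9]
width: 0.765
```

Call:
jog_arm(motion=[{"dx":0,"dy":0,"dz":-0.1,"turn":0},{"dx":0,"dy":0,"dz":-0.1,"turn":0},{"dx":0,"dy":0,"dz":-0.1,"turn":0},{"dx":0,"dy":0,"dz":-0.1,"turn":0},{"dx":0,"dy":0,"dz":0,"turn":0},{"dx":0,"dy":0,"dz":0,"turn":0}])

```text
time: 31.7
tool_pos: [0.5137, -0.3523, 0.1226]
tcp_rot: [0.371, 3.119, -0.0]
wrist_force: [0.4, 1.0, 0.2]
width: 0.765
```

Call:
jog_arm(motion=[{"dx":0,"dy":0,"dz":-0.05,"turn":0},{"dx":0,"dy":0,"dz":0,"turn":0},{"dx":0,"dy":0,"dz":0,"turn":0}])

```text
time: 31.95
tool_pos: [0.5137, -0.3523, 0.1225]
tcp_rot: [0.371, 3.119, -0.0]
wrist_force: [-2.7, 1.7, 5.4]
width: 0.771
```

Call:
jog_arm(motion=[{"dx":0,"dy":0,"dz":0,"turn":0},{"dx":0,"dy":0,"dz":0,"turn":0},{"dx":0,"dy":0,"dz":0,"turn":0},{"dx":0,"dy":0,"dz":0,"turn":0},{"dx":0,"dy":0,"dz":0,"turn":0},{"dx":0,"dy":0,"dz":1,"turn":0},{"dx":0,"dy":0,"dz":2,"turn":0},{"dx":0,"dy":0,"dz":3,"turn":0},{"dx":0,"dy":0,"dz":3,"turn":0},{"dx":0,"dy":0,"dz":3,"turn":0},{"dx":0.5,"dy":0,"dz":3,"turn":0},{"dx":1,"dy":0,"dz":3,"turn":0}], fingers=8.5)

```text
time: 32.95
tool_pos: [0.5279, -0.3522, 0.3044]
tcp_rot: [0.372, 3.119, -0.001]
wrist_force: [0.3, -0.1, -0.1]
width: 0.995
```

Call:
jog_arm(motion=[{"dx":1.5,"dy":0,"dz":2,"turn":0},{"dx":2.5,"dy":0,"dz":1,"turn":0},{"dx":2.5,"dy":0,"dz":1,"turn":0},{"dx":2,"dy":0,"dz":0,"turn":0},{"dx":1,"dy":0,"dz":0,"turn":0},{"dx":0,"dy":0,"dz":0,"turn":0},{"dx":0,"dy":0,"dz":0,"turn":0},{"dx":0,"dy":0,"dz":0,"turn":0},{"dx":0,"dy":0,"dz":0,"turn":0}])

```text
time: 33.7
tool_pos: [0.6223, -0.3523, 0.3415]
tcp_rot: [-0.372, -3.118, -0.0]
wrist_force: [0.5, -0.4, 0.0]
width: 0.995
```

Run:
```python
from h import *
p,d,i=grab("wrist"); s=bot.read_state(); print(s['tool_pos'],s['time'],s['wrist_force'],np.abs(s['joint_vel']).max())
print(rimrect(p,d,i,(100,0,400,230),.142,.165))
q,d2,i2=grab("scene"); 
a=cv2.resize(p,(512,384)); b=cv2.resize(q[150:270,120:280],(512,384)); save(np.vstack([a,b]),"final.png",0.78)
for n in("top","scene"):
    P,D,I=grab(n)
    for r in rects(P,D,I,"blue",.052): print(n,*r)
```

```text
[ 0.62240874 -0.35237031  0.34170277] 33.75 [-0.39132487 -1.07256908 -0.33686845] 0.004403486536412299
('c 531.8 -356.8  size 170.6 67.2 yaw -0.2375  z med 151.1 max 152.8 n 1566', array([ 193,    0,   68,  168, 1566], dtype=int32), array([[ 441., -369.],
       [ 607., -409.],
       [ 623., -344.],
       [ 457., -304.]], dtype=float32))
top [252. 175.] 542 -11 210 65 -0.063 zrim 54
scene [ 36. 138.] 4 -1099 1266 385 0.374 zrim 152
scene [260. 210.] 559 -10 232 66 -0.061 zrim 52
```

View pics/final.png

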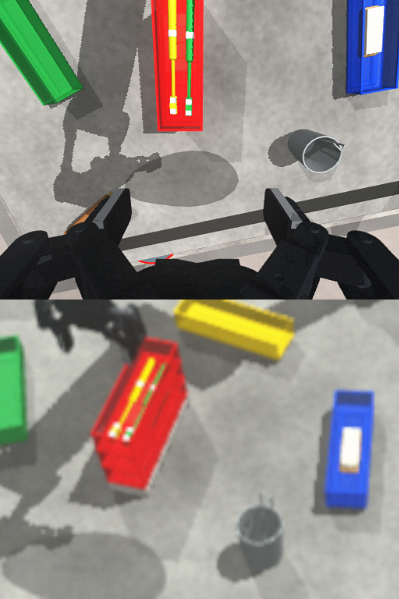

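The stack stands straight with both brushes in the top tray. Its rim is at 152.8 mm against a nominal 152 mm, the blue tray is unmoved, and the gripper is clear.

```bash
python3 -c "
from workcell import bot
print(bot.finish_job())"
```

```text
the job is handed in; nothing more can be done
None
```

The three red trays are stacked on the white base: tube at the bottom, soap box next, toothbrushes on top. I handed the job in with about 34 s on the clock.

- **Nesting:** After each release the wrist camera put the tray rims at about 65, 109 and 153 mm, against 64, 108 and 152 mm for full nesting. The end corners agreed with the base's to about 3 mm, and the yaw to about 0.005 rad.
- **Contents:** The tube, soap box and both brushes were each seen in their trays after placing. The tube and soap box are now covered and could not be rechecked at the end.
- **Other items:** The blue tray measured the same at the end as at the start. The tumbler looks upright and in place, but I did not measure it.
- **Disagreements:** The top and wrist cameras differed by about 3 mm in y. One early wrist measurement was about 5 mm off because the arm was still settling; I repeated it once the arm had nearly stopped. My first move call was refused because its rows left out some fields, and nothing moved.

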